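# Close the slide tray and start the scan

### The job

With the fingertips, gently push the slide scanner's blue-fronted tray fully home, and then lightly press the green start key on the key pad down and let it come up again. Do not touch the red, yellow or blue key, do not press the green key while the tray is still out, and leave the bottle, dish, slide box, jar and mouse where they stand; nothing is to be picked up.

Things in the scene. Friction and masses are not known exactly. Their poses are not given: they have to be found in the camera images.
- scanner: Slide scanner, fixed: white machine with a low front deck (260 mm wide, 140 mm deep, top 70 mm above the table) and behind it a housing 280 mm wide, 220 mm deep, 150 mm tall that begins 140 mm behind the deck's front face. Origin: on the table at the foot of the middle of the deck's front face; its +x axis points into the machine (the way the tray shuts), z up.
- tray (a joint): How far the scanner's slide tray stands out, in m: 0 = fully home against its stop, at most 0.070. It slides level along the scanner's x axis, is shut by pushing its blue front panel towards the machine (about 2 N of friction, hard stop at 0) and stays where it is left.
- tray_front (a point): Middle of the outer face of the tray's blue front panel, 37 mm above the table; moves with the tray; axes as the scanner's, so the face looks along -x. The panel is 160 mm wide, 12 mm thick, and reaches from 14 to 60 mm above the table; with the tray home its outer face stands 12 mm in front of the deck.
- keypad: Key pad, fixed: flat grey box 150 x 150 mm, 30 mm tall, black top, carrying four round keys in a square 64 mm apart; which colour sits where varies. Origin: centre of its underside on the table; axes along its sides, z up.
- key_green_base: Grey round housing (44 mm across, 12 mm tall) with the green key (the start key) in it. Origin: centre of its underside, 31 mm above the table; z up.
- key_green (a joint): How far the green key is pressed, in m: 0 = up, 0.006 = fully down. Spring-loaded: starts to move at 1.5 N, fully down at 5 N, with a hard stop; comes up by itself. It counts as pressed at 0.004 kept for 0.1 s.
- key_green_top (a point): Centre of the top of the green key's cap: round, 28 mm across, 53 mm above the table when up, 10 mm above its housing; pressed straight down.
- key_red_base: Grey round housing (44 mm across, 12 mm tall) with the red key (not to be touched) in it. Origin: centre of its underside, 31 mm above the table; z up.
- key_red_top (a point): Centre of the top of the red key's cap, 28 mm across, 53 mm above the table.
- key_yellow_base: Grey round housing (44 mm across, 12 mm tall) with the yellow key (not to be touched) in it. Origin: centre of its underside, 31 mm above the table; z up.
- key_yellow_top (a point): Centre of the top of the yellow key's cap, 28 mm across, 53 mm above the table.
- key_blue_base: Grey round housing (44 mm across, 12 mm tall) with the blue key (not to be touched) in it. Origin: centre of its underside, 31 mm above the table; z up.
- key_blue_top (a point): Centre of the top of the blue key's cap, 28 mm across, 53 mm above the table.
- oil_bottle: Loose amber dropper bottle with black cap, 28 mm across, 68 mm tall. Origin: centre of its underside. Bystander.
- dish: Loose round culture dish with an orange top, 90 mm across, 16 mm tall. Origin: centre of its underside. Bystander.
- slide_box: Loose yellow slide box with white lid, 92 x 36 mm, 40 mm tall, long along its x axis. Origin: centre of its underside. Bystander.
- jar: Loose glass jar with white cap and paper label, 60 mm across, 85 mm tall. Origin: centre of its underside. Bystander.
- mouse: Loose black computer mouse, 100 x 60 mm, about 40 mm tall, long along its x axis. Origin: centre of its underside. Bystander.

How it is judged:
By the outcome, as a careful person would: the job done as asked, in the order asked, and still so for the second after the job is handed in, with the robot touching nothing.
It also fails if it takes over 50 s, if anything falls off the work surface, if the arm or the gripper's body presses on something with over 40 N, if the wrist force passes 120 N, or if a joint passes its speed limit or range.

### The arm

A 7-joint arm with a two-finger parallel gripper is mounted at the origin on the work surface. World frame = base frame: x ahead of the robot, y to its left, z up, the work surface at z = 0. Lengths are in mm, angles in rad, forces in N, time in s.
With the tool pointing down it reaches from about 400 to 925 mm from the base axis. Payload 4.1 kg.
Tool frame: the origin (TCP) lies midway between the tips of the shut fingers; the grasp point (between the pads) lies 19 mm behind it; x points along the fingers, y is the direction in which the jaws open and shut, and the axes are right-handed (so a half turn about x gives the same grasp; the last joint's range is limited). The gripper opens to 85 mm and grips with 20 to 120 N. Pads are 22 mm wide; open, the fingers measure 114 mm over their backs; the gripper's body (76 mm by 85 mm) begins 54 mm behind the grasp point. The pads swing forward as they close: fully open they stand 13 mm farther back than shut.
Start: joints at [-1.216, 0.398, 0.045, 1.537, -0.019, 1.207, -0.051], TCP at [284.935, 584.257, 231.347] pointing down, gripper open.
Joint ranges: [-2.82, 2.82], [-0.49, 2.23], [-1.37, 1.46], [0, 2.46], [-1.36, 4.5], [0.23, 2], [-2.94, 2.94]. Speed limits (rad/s): [2.57, 2.57, 3.14, 3.14, 3.14, 3.14, 3.14].

### API

Orientations are given as a unit quaternion [x, y, z, w].
In Python, from rig import observe, snapshot, get_calibration, close_job gives the robot as it stands.
- The arm moves only by the tool move_arm, never from a script. Its argument "steps" is a list that holds one entry, the list of rows, each a list of 7 numbers: the shift along the world's x, y, z in mm, then the turn, a rotation vector about the world's x, y, z in degrees, then the finger opening in mm, from 0 to 85.4. In form: [[[dx, dy, dz, ax, ay, az, hand], ...]]. A call has 1 to 20 rows; each row is the pose to reach, as a shift and turn from the pose commanded when the call began; what a row does not reach only later rows make up. A row lasts 1/12 s, in which the tool goes at most 41.7 mm and 7.16 degrees, less where a joint would pass 70% of its speed; a pose out of reach is approached as far as the arm can. A call with a gripper value outside its range is refused whole. The fingers move at their own pace and stop on an object; "grip_force" is the grip in N (left out, the last holds). Time passes only in rows, so rows that repeat a pose let the fingers close. It gives the time, the measured TCP pose, the force and the opening at its end, in the units of the state.
- observe(): the state, without advancing time (a new reading comes with each control period).
- snapshot(name): name is "scene" or "side" or "wrist"; returns the picture (420x560x3 uint8, blue, green, red); there is no depth.
- get_calibration(name): a dict with "K" (3x3 intrinsics, pixels), "R" (3x3) and "t" (3): a world point X has camera coordinates R X + t. Camera axes: x right, y down, z forward; pixel columns grow to the right and rows downward; lengths in mm; the calibration is good to about 2 mm. A picture is of the moment at which its call begins: read the wrist's pose just before it. get_calibration takes no time and is no camera call; for the wrist camera it gives the pose at the moment of the call.
- close_job(): hands the job in, once; it reports no verdict.
The state is a dict: "clock": time; "q": joint angles; "joint_vel": joint speeds; "tau": joint torques, N m; "eef_pos": TCP position; "tool_rot": TCP orientation; "ft_force": force on the tool from outside, world axes, zero at the start; "torque": the same for the moment, N m; "grip_width": opening from 0.0 (shut) to 1.0 (fully open).
Only numpy, scipy, OpenCV 4.12 (cv2) and the standard library are available. Lean on these libraries where they do the work, as an engineer would, in place of code of your own. Each camera call takes 0.05 s, during which the arm holds its last target. There are 200 camera calls.

## Working session

There is one attempt and no reset: what is moved stays moved. The work goes in short steps, Python scripts to look and compute and a tool call to move; the robot and the scene stay as the last step left them, time stands still between calls to the robot, and variables do not carry over. Pictures are saved under pics/ and viewed, on a budget of 10 in all, crops included, one or two more only if the job needs it, and the job is handed in when it is done.

Besides the shell and the picture viewer there is one more tool, called after ">>>" by a JSON object that holds its "fn" and its "kwargs". move_arm: Moves the arm, as the interface text tells. Its arguments: {"type":"object","properties":{"steps":{"type":"array","items":{"type":"array","items":{"type":"array","items":{"type":"number"}}}},"grip_force":{"type":"number"}},"required":["steps"]}

```bash
mkdir -p pics
python3 - <<'E'
from rig import *
import cv2,numpy as np
s=observe();print(s)
a=snapshot("scene");b=snapshot("side")
cv2.imwrite("pics/scene.png",a);cv2.imwrite("pics/side.png",b)
for n in("scene","side","wrist"):print(n,get_calibration(n))
E
```

```text
{'clock': 0.0, 'q': array([-1.21598504,  0.3992212 ,  0.04503611,  1.53789572, -0.01868594,
        1.20688641, -0.05070625]), 'joint_vel': array([-4.95056012e-05, -1.42492419e-03, -1.71021834e-04,  1.17728807e-03,
        1.01243748e-03, -1.21174870e-05, -1.31524928e-03]), 'tau': array([ 4.23804249e-04, -4.75127399e+01,  1.36512525e+00, -2.54215872e+01,
        1.16367848e-02,  9.32016381e-03,  1.58343585e-05]), 'eef_pos': array([284.66238344, 583.64116497, 230.23764677]), 'tool_rot': array([ 0.15834033,  0.68909515, -0.15973127,  0.68888471]), 'ft_force': array([0.51033918, 0.20550725, 0.38366479]), 'torque': array([ 0.01730738, -0.00342425,  0.02650596]), 'grip_width': 1.003439910607493}
scene {'K': array([[504.53036954,   0.        , 285.44926513],
       [  0.        , 504.53036954, 216.05045082],
       [  0.        ,   0.        ,   1.        ]]), 'R': array([[ 0.88346248,  0.46829748,  0.01383903],
       [ 0.28753178, -0.51864572, -0.80519072],
       [-0.36989123,  0.71533495, -0.59285444]]), 't': array([-542.54072628,  -73.64625098, 1422.07022434])}
side {'K': array([[535.57949502,   0.        , 274.77365042],
       [  0.        , 535.57949502, 213.38192186],
       [  0.        ,   0.        ,   1.        ]]), 'R': array([[ 0.99573846, -0.09051287,  0.01767323],
       [-0.04432129, -0.63773059, -0.7689833 ],
       [ 0.08087364,  0.76492294, -0.63902452]]), 't': array([-564.16454646,  114.73019524, 1377.5261756 ])}
wrist {'K': array([[305.60183355,   0.        , 276.85311794],
       [  0.        , 305.60183355, 214.29164446],
       [  0.        ,   0.        ,   1.        ]]), 'R': array([[ 0.43792257,  0.89901082, -0.00183493],
       [ 0.85968273, -0.41816638,  0.29339817],
       [ 0.26300082, -0.13006314, -0.95598857]]), 't': array([-648.85972617,  -38.39441729,  378.75455787])}
```

View pics/scene.png

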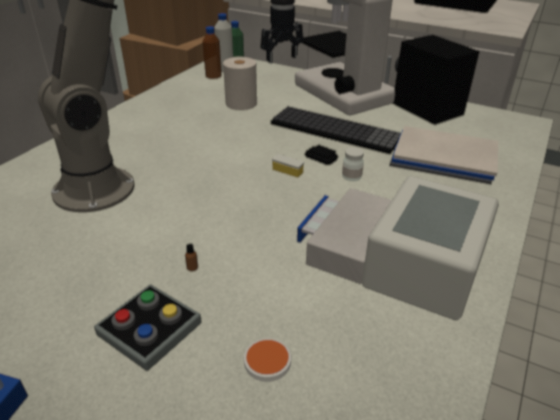

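View pics/side.png

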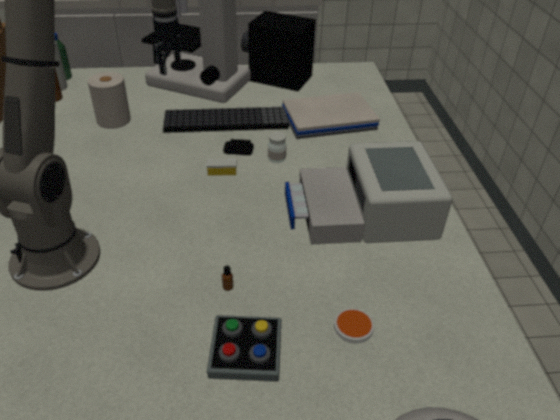

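The scene view shows the tray's blue panel near (313,218), the scanner to its right, and the keypad at (148,324). The green key is at (148,298), red at (122,317), yellow at (170,312), blue at (145,332), and the bottle stands near the green key at (191,258). The side view agrees: green (232,325), panel (291,205).

```bash
cat > h.py <<'E'
import cv2,numpy as np
from rig import *
def ray(c,px,z):
    d=c["R"].T@np.linalg.solve(c["K"],[px[0],px[1],1.]); o=-c["R"].T@c["t"]
    return o+d*(z-o[2])/d[2]
H=dict(green=[(45,85)],blue=[(105,125)],yellow=[(22,33)],red=[(0,5),(174,180)],orange=[(5,12)])
def blobs(im,col,smin=120,vmin=50,amin=25):
    h=cv2.cvtColor(im,cv2.COLOR_BGR2HSV); m=0
    for a,b in H[col]: m=m|cv2.inRange(h,(a,smin,vmin),(b,255,255))
    cs,_=cv2.findContours(m,cv2.RETR_EXTERNAL,cv2.CHAIN_APPROX_NONE)
    return sorted([c for c in cs if cv2.contourArea(c)>amin],key=cv2.contourArea,reverse=True)
def cen(c): m=cv2.moments(c); return np.array([m["m10"],m["m01"]])/m["m00"]
E
python3 - <<'E'
from h import *
for n in("scene","side"):
    im=cv2.imread(f"pics/{n}.png");c=get_calibration(n)
    for col in("green","red","yellow","blue"):
        for b in blobs(im,col)[:5]:
            p=cen(b);print(n,col,p.round(1),cv2.contourArea(b),ray(c,p,50).round(0),
              cv2.boxPoints(cv2.minAreaRect(b)).round(0).tolist())
    for px in {"scene":[(191,270)],"side":[(228,289)]}[n]: print("bottle foot",ray(c,px,0).round())
    # deck corners: foot near-left etc. top z=70
    for px in {"scene":[(347,191),(310,238),(300,239),(326,198)],"side":[(302,170),(312,223),(287,184),(292,226)]}[n]: print(px,ray(c,px,70).round(),ray(c,px,60).round())
E
```

```text
scene green [147.2 295.7] 101.0 [ 446. -284.   50.] [[139.0, 294.0], [150.0, 288.0], [155.0, 298.0], [144.0, 303.0]]
scene red [122.1 315.1] 150.0 [ 438. -348.   50.] [[113.0, 313.0], [126.0, 306.0], [132.0, 318.0], [119.0, 324.0]]
scene yellow [286.6 169.2] 158.0 [462. 293.  50.] [[271.0, 170.0], [273.0, 162.0], [302.0, 168.0], [300.0, 176.0]]
scene yellow [169.3 309.5] 142.5 [ 509. -292.   50.] [[163.0, 303.0], [176.0, 303.0], [176.0, 316.0], [163.0, 316.0]]
scene blue [  7.4 387. ] 290.5 [ 382. -562.   50.] [[-0.0, 375.0], [20.0, 375.0], [20.0, 404.0], [0.0, 404.0]]
scene blue [443. 169.] 199.5 [852. 513.  50.] [[392.0, 161.0], [392.0, 158.0], [492.0, 176.0], [492.0, 179.0]]
scene blue [144.5 330. ] 141.0 [ 501. -356.   50.] [[136.0, 325.0], [150.0, 322.0], [153.0, 335.0], [139.0, 338.0]]
scene blue [306.9 221.6] 104.5 [621.  98.  50.] [[293.0, 237.0], [319.0, 192.0], [326.0, 197.0], [300.0, 241.0]]
scene blue [209.8  29.4] 29.5 [-492. 1287.   50.] [[206.0, 27.0], [213.0, 27.0], [213.0, 32.0], [206.0, 32.0]]
bottle foot [ 441. -137.    0.]
(347, 191) [665. 243.  70.] [660. 258.  6
[... 448 characters left out ...]
], [235.0, 174.0], [208.0, 174.0]]
side yellow [261.  325.4] 121.0 [ 509. -296.   50.] [[255.0, 319.0], [267.0, 319.0], [267.0, 332.0], [255.0, 332.0]]
side blue [331. 128.] 175.0 [803. 515.  50.] [[284.0, 133.0], [286.0, 113.0], [377.0, 123.0], [375.0, 143.0]]
side blue [289.6 204.8] 131.0 [617. 114.  50.] [[284.0, 183.0], [288.0, 183.0], [296.0, 227.0], [291.0, 227.0]]
side blue [259.2 350.1] 120.0 [ 501. -360.   50.] [[253.0, 344.0], [265.0, 344.0], [265.0, 356.0], [253.0, 356.0]]
bottle foot [ 439. -140.   -0.]
(302, 170) [669. 249.  70.] [671. 264.  60.]
(312, 223) [664.  10.  70.] [666.  22.  60.]
(287, 184) [617. 184.  70.] [619. 197.  60.]
(292, 226) [610.   2.  70.] [612.  13.  60.]
```

Run:
```python
from h import *
from scipy.spatial.transform import Rotation as R
s=observe();print(R.from_quat(s["tool_rot"]).as_matrix().round(3));c=get_calibration("wrist");print(-c["R"].T@c["t"]-s["eef_pos"])
```

```text
[[-0.001  0.438  0.899]
 [-0.002  0.899 -0.438]
 [-1.    -0.002  0.   ]]
[-67.13831061  32.837492   141.78696171]
```

>>> {"fn": "move_arm", "kwargs": {"steps": [[[20, -36, 0, 0, 0, 2, 0], [40, -72, 0, 0, 0, 4, 0], [60, -108, 0, 0, 0, 6, 0], [80, -144, 0, 0, 0, 8, 0], [100, -180, 0, 0, 0, 10, 0], [120, -216, 0, 0, 0, 12, 0], [140, -252, -5, 0, 0, 14, 0], [160, -288, -10, 0, 0, 16, 0], [180, -324, -15, 0, 0, 18, 0], [200, -360, -20, 0, 0, 20, 0], [220, -396, -25, 0, 0, 22, 0], [235, -432, -30, 0, 0, 24, 0], [245, -455, -35, 0, 0, 26, 0], [250, -474, -40, 0, 0, 26, 0], [250, -474, -40, 0, 0, 26, 0], [250, -474, -40, 0, 0, 26, 0], [250, -474, -40, 0, 0, 26, 0], [250, -474, -40, 0, 0, 26, 0]]]}}

```text
clock: 1.6
eef_pos: [534.5, 112.2, 191.4]
tool_rot: [-0.001, 0.707, 0.001, 0.707]
ft_force: [-1.1, 0.7, -0.7]
grip_width: -0.002
```

Run:
```python
from h import *
s=observe();c=get_calibration("wrist");im=snapshot("wrist");cv2.imwrite("pics/w1.png",im)
print(s["eef_pos"],s["grip_width"],s["ft_force"],-c["R"].T@c["t"])
for b in blobs(im,"blue")[:3]:print(cen(b),cv2.contourArea(b),cv2.boxPoints(cv2.minAreaRect(b)).round().tolist())
```

```text
[534.54817046 112.22107937 191.4252009 ] -0.0015067008552370532 [-1.06786306  0.72071777 -0.69935317] [459.79924618 111.76650712 333.23569798]
[337.99446195 275.53423088] 1745.5 [[292.0, 262.0], [375.0, 262.0], [375.0, 289.0], [292.0, 289.0]]
[235.66848108 275.95956454] 643.0 [[218.0, 263.0], [262.0, 261.0], [263.0, 288.0], [219.0, 290.0]]
```

View pics/w1.png

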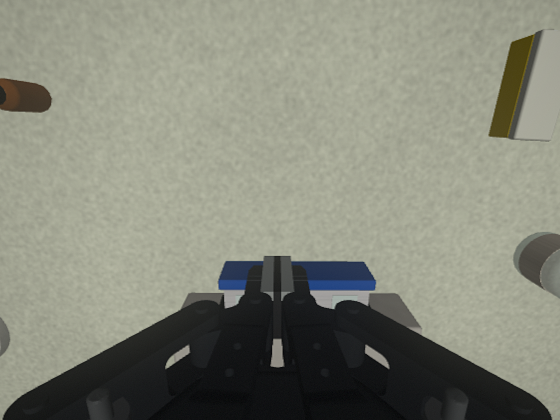

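The wrist view shows the panel at columns 219–375, rows 262–290, almost square to the image. The fingertips are at about (277,258), the bottle is far left and the slide box and jar are right.

Run:
```python
from h import *
c=get_calibration("wrist")
for p,z in [((219.5,289.5),60),((375,289.5),60),((219.5,262),14),((374,262),14),((184,294),70),((396,294),70)]:print(p,ray(c,p,z).round(1))
im=cv2.imread("pics/w1.png");
for col in(230,320,360):
    print(col,im[258:296,col].tolist()[::2])
```

```text
(219.5, 289.5) [623.4  54.4  60. ]
(375, 289.5) [622.9 211.7  60. ]
(219.5, 262) [615.2  46.6  14. ]
(374, 262) [614.7 223.9  14. ]
(184, 294) [622.5  21.4  70. ]
(396, 294) [621.9 229.1  70. ]
230 [[153, 172, 170], [146, 163, 160], [80, 55, 42], [82, 56, 44], [83, 57, 45], [82, 55, 43], [81, 54, 40], [82, 55, 42], [82, 54, 41], [82, 54, 41], [80, 54, 40], [123, 70, 42], [133, 73, 42], [132, 73, 42], [130, 72, 42], [127, 68, 36], [143, 139, 138], [153, 155, 158], [153, 156, 157]]
320 [[158, 176, 174], [149, 165, 162], [79, 49, 36], [81, 53, 40], [82, 54, 40], [81, 52, 38], [81, 51, 37], [82, 51, 37], [81, 51, 36], [81, 49, 34], [79, 49, 34], [111, 61, 34], [133, 71, 37], [132, 71, 37], [130, 68, 34], [130, 67, 32], [130, 118, 111], [158, 160, 162], [158, 160, 161]]
360 [[147, 164, 162], [152, 169, 166], [77, 49, 35], [82, 56, 42], [83, 56, 42], [82, 55, 42], [83, 55, 41], [82, 54, 41], [83, 54, 41], [82, 53, 40], [82, 53, 39], [109, 63, 41], [133, 74, 42], [132, 73, 42], [131, 71, 39], [131, 70, 38], [123, 102, 92], [158, 160, 162], [157, 159, 161]]
```

>>> {"fn": "move_arm", "kwargs": {"steps": [[[10, 10, -20, 0, 0, 0, 0], [20, 20, -50, 0, 0, 0, 0], [25, 20, -85, 0, 0, 0, 0], [25, 20, -120, 0, 0, 0, 0], [25, 20, -145, 0, 0, 0, 0], [25, 20, -157, 0, 0, 0, 0], [28, 20, -157, 0, 0, 0, 0], [36, 20, -157, 0, 0, 0, 0], [44, 20, -157, 0, 0, 0, 0], [50, 20, -157, 0, 0, 0, 0], [54, 20, -157, 0, 0, 0, 0], [56, 20, -157, 0, 0, 0, 0], [56, 20, -157, 0, 0, 0, 0], [56, 20, -157, 0, 0, 0, 0]]]}}

```text
clock: 2.82
eef_pos: [591.0, 130.3, 34.7]
tool_rot: [0.0, 0.707, 0.0, 0.707]
ft_force: [-0.2, -0.5, 0.1]
grip_width: -0.002
```

>>> {"fn": "move_arm", "kwargs": {"steps": [[[3, 0, 0, 0, 0, 0, 0], [6, 0, 0, 0, 0, 0, 0], [9, 0, 0, 0, 0, 0, 0], [12, 0, 0, 0, 0, 0, 0], [15, 0, 0, 0, 0, 0, 0], [18, 0, 0, 0, 0, 0, 0], [21, 0, 0, 0, 0, 0, 0], [24, 0, 0, 0, 0, 0, 0], [27, 0, 0, 0, 0, 0, 0], [30, 0, 0, 0, 0, 0, 0], [30, 0, 0, 0, 0, 0, 0]]]}}

```text
clock: 3.73
eef_pos: [621.8, 130.2, 34.2]
tool_rot: [0.0, 0.707, -0.0, 0.707]
ft_force: [-0.9, -0.1, -0.3]
grip_width: -0.003
```

>>> {"fn": "move_arm", "kwargs": {"steps": [[[3, 0, 0, 0, 0, 0, 0], [6, 0, 0, 0, 0, 0, 0], [8, 0, 0, 0, 0, 0, 0], [10, 0, 0, 0, 0, 0, 0], [12, 0, 0, 0, 0, 0, 0]]]}}

```text
clock: 4.15
eef_pos: [633.0, 130.2, 34.2]
tool_rot: [-0.0, 0.707, 0.0, 0.707]
ft_force: [-1.8, 0.5, 0.4]
grip_width: 0.001
```

>>> {"fn": "move_arm", "kwargs": {"steps": [[[1, 0, 0, 0, 0, 0, 0], [2, 0, 0, 0, 0, 0, 0], [3, 0, 0, 0, 0, 0, 0]]]}}

```text
clock: 4.4
eef_pos: [635.9, 130.2, 34.3]
tool_rot: [-0.0, 0.707, 0.0, 0.707]
ft_force: [-2.6, 0.1, -0.9]
grip_width: -0.004
```

>>> {"fn": "move_arm", "kwargs": {"steps": [[[1, 0, 0, 0, 0, 0, 0], [2, 0, 0, 0, 0, 0, 0], [3, 0, 0, 0, 0, 0, 0]]]}}

```text
clock: 4.65
eef_pos: [638.6, 130.2, 34.2]
tool_rot: [-0.0, 0.707, 0.0, 0.707]
ft_force: [-5.2, -0.1, 1.9]
grip_width: 0.001
```

>>> {"fn": "move_arm", "kwargs": {"steps": [[[1, 0, 0, 0, 0, 0, 0], [2, 0, 0, 0, 0, 0, 0]]]}}

```text
clock: 4.82
eef_pos: [638.6, 130.2, 34.2]
tool_rot: [-0.0, 0.709, -0.0, 0.705]
ft_force: [-10.4, -0.8, 6.8]
grip_width: -0.007
```

>>> {"fn": "move_arm", "kwargs": {"steps": [[[1, 0, 0, 0, 0, 0, 0], [2, 0, 0, 0, 0, 0, 0]]]}}

```text
clock: 4.98
eef_pos: [638.5, 130.2, 34.2]
tool_rot: [-0.0, 0.711, -0.0, 0.704]
ft_force: [-14.4, -0.7, 10.8]
grip_width: -0.001
```

>>> {"fn": "move_arm", "kwargs": {"steps": [[[-6, 0, 0, 0, 0, 0, 0], [-20, 0, 0, 0, 0, 0, 0], [-45, 0, 0, 0, 0, 0, 0], [-75, 0, 0, 0, 0, 0, 0], [-85, 0, 30, 0, 0, 0, 0], [-88, 0, 65, 0, 0, 0, 0], [-90, 0, 100, 0, 0, 0, 0], [-90, 0, 135, 0, 0, 0, 0], [-90, 0, 155, 0, 0, 0, 0], [-90, 0, 155, 0, 0, 0, 0], [-90, 0, 155, 0, 0, 0, 0]]]}}

```text
clock: 5.9
eef_pos: [555.0, 130.6, 191.4]
tool_rot: [0.001, 0.705, 0.001, 0.709]
ft_force: [-0.3, -0.5, 0.3]
grip_width: -0.001
```

Run:
```python
from h import *
s=observe();c=get_calibration("wrist");im=snapshot("wrist");cv2.imwrite("pics/w2.png",im)
print(s["eef_pos"],s["ft_force"])
```

```text
[554.99431936 130.60641337 191.4260612 ] [-0.31645631 -0.46046651  0.28920169]
```

View pics/w2.png

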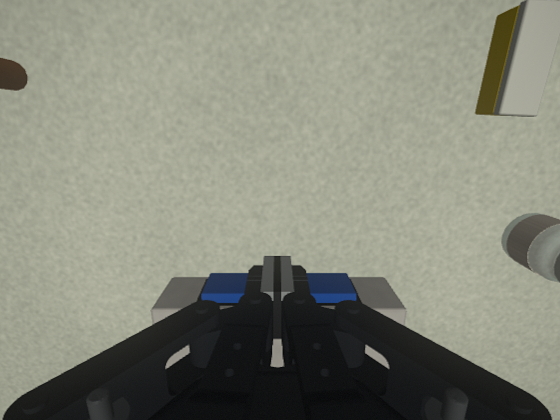

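The panel now sits flush against the deck: blue rows 274–303, deck top edge at row ~308. I'll check the gap numerically and move on to the keypad.

Run:
```python
from h import *
c=get_calibration("wrist")
for p,z in [((220,303.5),60),((330,303),60),((220,274),14),((330,274),14),((170,308),70),((390,308),70),((168,278),0),((388,278),0)]:print(p,ray(c,p,z).round(1))
```

```text
(220, 303.5) [657.8  72.2  60. ]
(330, 303) [657.2 184.5  60. ]
(220, 274) [648.9  64.5  14. ]
(330, 274) [648.9 191.8  14. ]
(170, 308) [656.3  24.6  70. ]
(390, 308) [656.3 242.2  70. ]
(168, 278) [661.9  -1.7  -0. ]
(388, 278) [661.8 265.1   0. ]
```

>>> {"fn": "move_arm", "kwargs": {"steps": [[[-5, -35, 0, 0, 0, 0, 0], [-15, -75, 0, 0, 0, 0, 0], [-25, -115, 0, 0, 0, 0, 0], [-35, -155, 0, 0, 0, 0, 0], [-45, -195, 0, 0, 0, 0, 0], [-55, -235, 0, 0, 0, 0, 0], [-65, -275, 0, 0, 0, 0, 0], [-75, -315, 0, 0, 0, 0, 0], [-80, -355, 0, 0, 0, 0, 0], [-85, -395, 0, 0, 0, 0, 0], [-85, -416, 0, 0, 0, 0, 0], [-85, -416, 0, 0, 0, 0, 0], [-85, -416, 0, 0, 0, 0, 0], [-85, -416, 0, 0, 0, 0, 0]]]}}

```text
clock: 7.12
eef_pos: [467.8, -284.3, 188.0]
tool_rot: [0.0, 0.708, 0.001, 0.706]
ft_force: [0.0, 0.2, -0.0]
grip_width: 0.0
```

Run:
```python
from h import *
s=observe();c=get_calibration("wrist");im=snapshot("wrist");cv2.imwrite("pics/w3.png",im)
print(s["eef_pos"],s["ft_force"])
for col in("green","red","yellow","blue"):
    for b in blobs(im,col,100,40,150)[:2]:
        print(col,cen(b).round(1),cv2.contourArea(b),ray(c,cen(b),53).round(1),cv2.boundingRect(b))
```

```text
[ 467.78915491 -284.27037982  187.95254104] [ 0.03164013  0.2495995  -0.03382685]
green [274.2 179.5] 639.5 [ 444.3 -286.7   53. ] (260, 165, 29, 30)
red [205.8 170.5] 700.0 [ 436.1 -348.7   53. ] (190, 156, 32, 30)
yellow [266.  242.3] 583.5 [ 506.1 -294.8   53. ] (252, 228, 28, 29)
blue [201.6 234.5] 601.0 [ 498.1 -356.9   53. ] (187, 221, 30, 28)
blue [ 6.1 92.9] 488.0 [ 370.7 -512.9   53. ] (0, 60, 23, 54)
```

View pics/w3.png

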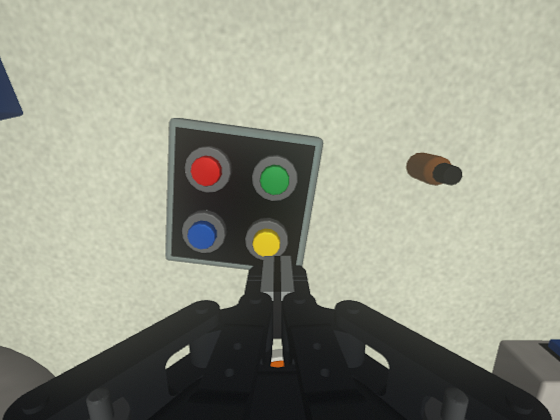

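The keypad view shows green at (274,180), clear of red (206,171), yellow (266,242) and blue. All three views put the green cap at about (445,-286).

>>> {"fn": "move_arm", "kwargs": {"steps": [[[-10, -1, -10, 0, 0, 0, 0], [-23, -2, -30, 0, 0, 0, 0], [-23, -2, -65, 0, 0, 0, 0], [-23, -2, -100, 0, 0, 0, 0], [-23, -2, -118, 0, 0, 0, 0], [-23, -2, -124, 0, 0, 0, 0], [-23, -2, -124, 0, 0, 0, 0], [-23, -2, -124, 0, 0, 0, 0], [-23, -2, -124, 0, 0, 0, 0]]]}}

```text
clock: 7.92
eef_pos: [446.4, -288.0, 66.9]
tool_rot: [-0.001, 0.706, -0.0, 0.708]
ft_force: [0.2, -0.4, -0.4]
grip_width: 0.0
```

Run:
```python
from h import *
im=snapshot("wrist");im2=snapshot("side")[280:390,180:310]
v=np.zeros((420,820,3),np.uint8)[:, :800]
cv2.imwrite("pics/w4.png",np.hstack([cv2.resize(im,(400,300)),cv2.resize(im2,(354,300),interpolation=2)]))
```

```text
(no output)
```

View pics/w4.png

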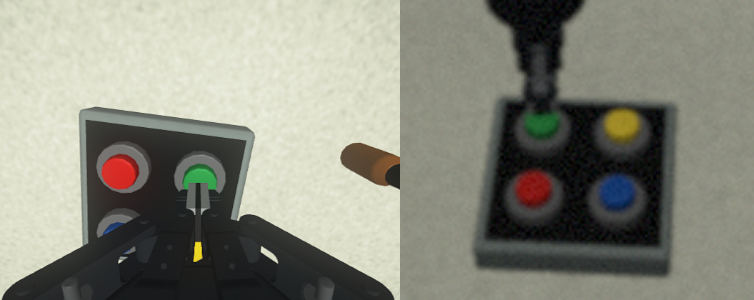

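The fingertips are directly above the green cap in both views and clear of the other keys. Pressing gently.

>>> {"fn": "move_arm", "kwargs": {"steps": [[[0, 0, -5, 0, 0, 0, 0], [0, 0, -9, 0, 0, 0, 0], [0, 0, -12, 0, 0, 0, 0], [0, 0, -14, 0, 0, 0, 0], [0, 0, -16, 0, 0, 0, 0], [0, 0, -17, 0, 0, 0, 0]]]}}

```text
clock: 8.52
eef_pos: [444.9, -287.6, 48.2]
tool_rot: [0.0, 0.707, 0.0, 0.707]
ft_force: [-2.1, 0.8, 3.7]
grip_width: -0.003
```

>>> {"fn": "move_arm", "kwargs": {"steps": [[[0, 0, -1, 0, 0, 0, 0], [0, 0, -2, 0, 0, 0, 0]]]}}

```text
clock: 8.68
eef_pos: [444.9, -287.7, 46.6]
tool_rot: [0.0, 0.707, 0.0, 0.707]
ft_force: [-2.6, 1.0, 13.2]
grip_width: 0.004
```

The key is on its stop (53 − 6 ≈ 47 mm). I'll ease off slightly, hold briefly, then release.

>>> {"fn": "move_arm", "kwargs": {"steps": [[[0, 0, 1, 0, 0, 0, 0], [0, 0, 1, 0, 0, 0, 0], [0, 0, 1, 0, 0, 0, 0], [0, 0, 1, 0, 0, 0, 0]]]}}

```text
clock: 9.02
eef_pos: [444.9, -287.7, 47.4]
tool_rot: [0.0, 0.707, 0.0, 0.707]
ft_force: [-1.0, 1.0, 4.7]
grip_width: 0.003
```

>>> {"fn": "move_arm", "kwargs": {"steps": [[[0, 0, 3, 0, 0, 0, 0], [0, 0, 8, 0, 0, 0, 0], [0, 0, 20, 0, 0, 0, 0], [0, 0, 50, 0, 0, 0, 0], [0, 0, 85, 0, 0, 0, 0], [0, 0, 120, 0, 0, 0, 0], [20, 0, 140, 0, 0, 0, 0], [20, 0, 140, 0, 0, 0, 0], [20, 0, 140, 0, 0, 0, 0]]]}}

```text
clock: 9.77
eef_pos: [466.4, -288.0, 189.2]
tool_rot: [-0.001, 0.706, -0.0, 0.708]
ft_force: [-0.0, 0.6, -1.1]
grip_width: 0.003
```

Run:
```python
from h import *
s=observe();print(s["eef_pos"],s["ft_force"]);c=get_calibration("wrist");im=snapshot("wrist");a=snapshot("scene")
for col in("green","red","yellow","blue"):
    for b in blobs(im,col,100,40,150)[:1]: print(col,cen(b).round(1),ray(c,cen(b),53).round(1))
cv2.imwrite("pics/end.png",np.hstack([cv2.resize(im,(400,300)),cv2.resize(a,(400,300))]))
```

```text
[ 466.40917675 -288.00638583  189.15366302] [-0.00680952  0.61938798 -1.08131153]
green [278.7 179.9] [ 444.2 -286.7   53. ]
red [210.5 170.9] [ 436.1 -348.9   53. ]
yellow [270.1 242.2] [ 506.  -294.9   53. ]
blue [ 8.6 90.2] [ 367.9 -515.5   53. ]
```

View pics/end.png

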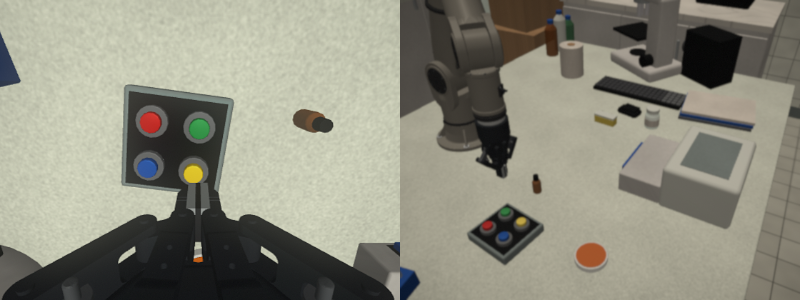

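The green key is up again, the tray is flush, the bystanders are where they were, and the gripper is clear.

```bash
python3 -c "
from rig import *
print(close_job())"
```

```text
the job is handed in; nothing more can be done
None
```

I pushed the tray home, then pressed the green key down and let it come up again. The job was handed in at about 10 s on the robot's clock, with the gripper clear of everything.

- **Tray:** I pushed the blue panel with shut fingertips at about 2 N. It stopped hard at TCP x ≈ 638.5 mm, where the force rose to about 14 N along x. A wrist picture afterwards showed the panel flush with the deck. The panel's back edge measured x ≈ 657 mm, against 656 to 662 mm for the deck face.
- **Green key:** The fingertips were seen centred over the cap before pressing. The key went down to its stop at z ≈ 47 mm, which is 6 mm of travel. The force peaked briefly at about 13 N, higher than the 5 N the key needs. I eased back to about 5 N, held it for roughly 0.3 s, then released.
- **Last checks:** The green cap was back at its earlier measured spot. The other keys were never approached, and the bottle, dish, slide box, jar and mouse looked unmoved. The only small disagreement was the measured key spacing of 62 mm against the stated 64 mm, which did not affect the press.

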